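# Lever the stuck bat off the banding wheel

### The arm

A 7-joint arm with a two-finger parallel gripper is mounted at the origin on the work surface. World frame = base frame: x ahead of the robot, y to its left, z up, the work surface at z = 0. Lengths are in mm, angles in degrees, forces in N, time in s.
With the tool pointing down it reaches from about 400 to 925 mm from the base axis. Payload 4.1 kg.
Tool frame: the origin (TCP) lies on the centre line of the jaws, within the pads' length; the fingertips stand 25 mm ahead of it and the grasp point (between the pads) lies 6 mm ahead of it (arm.tip_extent is the distance from the TCP to the fingertips, in mm); x points along the fingers, z is the direction in which the jaws open and shut, and the axes are right-handed (so a half turn about x gives the same grasp; the last joint's range is limited). The gripper opens to 85 mm and grips with 20 to 120 N. Pads are 22 mm wide; open, the fingers measure 114 mm over their backs; the gripper's body (76 mm by 85 mm) begins 54 mm behind the grasp point. The pads swing forward as they close: fully open they stand 13 mm farther back than shut.
Start: joints at [70.417, 22.827, 2.584, 88.041, -1.071, 69.15, -2.905], TCP at [156.309, -630.958, 256.347] pointing down, gripper open.
Joint ranges: [-161.44, 161.44], [-28.35, 127.94], [-78.24, 83.42], [0, 140.83], [-78.03, 258.03], [13.02, 114.36], [-168.23, 168.23]. Speed limits (degrees/s): [147.25, 147.25, 180, 180, 180, 180, 180].

### API

Orientations are given as [roll, pitch, yaw] about the fixed x, y, z axes, in that order (R = Rz(yaw) Ry(pitch) Rx(roll)).
In Python, from station import sense, snapshot, ticket, arm gives the robot as it stands.
- The arm moves only by the tool carry_out, never from a script. Its arguments are lists of equal length, an entry for each row: "xyz": the shift along the tool's x, y, z in m, a list of three; "twist": the turn, a rotation vector about the tool's x, y, z in degrees, a list of three; "jaw": the opening in per cent of the stroke, from 0 (shut) to 100 (fully open). A call has 1 to 8 rows; each row shifts and turns the pose as measured when the row begins, along the tool's axes as they then stand; what a row does not reach is not made up. A row lasts 1/10 s, in which the tool goes at most 50 mm and 8.59 degrees, less where a joint would pass 70% of its speed; a pose out of reach is approached as far as the arm can. A call is refused whole if a number of a shift passes 0.05 or a number of a turn 8.59, either way. A call with a gripper value outside its range is refused whole. The fingers move at their own pace and stop on an object; the grip force is fixed at half the most. Time passes only in rows, so rows that do not move let the fingers close. It gives the time, the measured TCP pose, the force and the opening at its end, in the units of the state.
- sense(): the state, without advancing time (a new reading comes with each control period).
- snapshot(name): name is "scene" or "side" or "wrist"; returns a dict with "color" (384x512x3 uint8, blue, green, red), "camera_matrix" (3x3 intrinsics, pixels), "pose" (4x4, takes a point from camera to world coordinates); the wrist camera has in their place "mount" (4x4, takes a point from camera to tool coordinates, whose origin is the TCP and whose axes are the tool frame's). Camera axes: x right, y down, z forward; pixel columns grow to the right and rows downward; lengths in mm; the calibration is good to about 2 mm. A picture is of the moment at which its call begins: read the wrist's pose just before it. There is no depth.
- ticket.close_job(): hands the job in, once; it reports no verdict.
The state is a dict: "time_s": time; "joint_positions": joint angles; "dq": joint speeds; "joint_efforts": joint torques, N m; "tcp_pos": TCP position; "tool_rot": TCP orientation; "ft_force": force on the tool from outside, world axes, zero at the start; "moment": the same for the moment, N m; "grip_width": finger opening in mm.
Only numpy, scipy, OpenCV 4.12 (cv2) and the standard library are available. Lean on these libraries where they do the work, as an engineer would, in place of code of your own. Each camera call takes 0.05 s, during which the arm holds its last target.

### The job

The square bat with the clay bowl on it is stuck fast on the banding wheel. Lay the steel-bladed pry bar across the buff ridge block in front of it with the tip under the bat's edge, then push the handle end down to the table so that the bar, bearing on the ridge, levers the bat up and it stays up. Let go and leave the bar where it comes to lie.

Things in the scene. Friction and masses are not known exactly. Their poses are not given: they have to be found in the camera images.
- pry_bar: Loose pry bar, 280 mm long, 26 mm wide, 0.35 kg, lying on its flat underside. Front 160 mm: steel blade 8 mm thick; rear 120 mm: wooden handle 24 mm high. Origin: mid-length, on the underside; x along the bar to the steel tip (x = +140 mm; handle from -20 to -140 mm), z up. Centre of mass at x = -30 mm. The all-wood paddle (60 mm wide) near it is a bystander, too thick for the gap.
- bar_tip (a point): Middle of the end face of the pry bar's steel tip, 4 mm above the bar's underside.
- fulcrum: Buff clay ridge block, ridge 90 mm long, its rounded top 85 mm above the table, fixed with the banding wheel on a 12 mm plywood board. Origin: at table height under mid-ridge; x points level towards wheel and bat, y along the ridge, z up. Bat's near edge is at x = +38 mm, wheel head from +73 mm; a bar tip at about +55 mm sits well. The board ends at x = -60 mm, beyond is table.
- bat (a joint): Rise of the bat (180 mm square, 12 mm thick, centred on y = 0, edges parallel to the ridge, underside 102 mm and bowl rim 174 mm above the table) in m; 0 = stuck down, limit 0.03. It slides straight up against about 38 N and stays where left. A bar let go on the ridge tips up under it but cannot raise it; 5 to 15 N down near the handle's end does, 8 to 15 mm in all when that end meets the table.

How it is judged (in metres and radians):
On the way, in this order (a step that is already met when the one before it is completed fails the run):
1. the bar's tip is under the edge of the bat, at the height of the gap, with the bat still down (x of bar_tip in the frame of fulcrum between 0.04 and 0.08 m and y of bar_tip in the frame of fulcrum between -0.085 and 0.085 m and height (world z) of bar_tip between 0.07 and 0.105 m and value of joint bat below 0.0015 m), for 0.2 s.
2. the bar, bearing on the ridge block, lifts the bat by 2 mm or more (value of joint bat above 0.002 m and contact force between pry_bar and fulcrum above 5 N and x of bar_tip in the frame of fulcrum above 0.036 m), for 0.05 s.
At the end, for the whole second after the job is handed in: The bat stands at least 4 mm above its stuck position and stays there; the pry bar has been let go and lies still, on the ridge or on the table (not on the floor) (value of joint bat above 0.004 m and velocity of joint bat below 0.005 m/s and linear speed of pry_bar below 0.03 m/s and height (world z) of pry_bar above -0.01 m); the robot touches nothing.
It also fails if it takes over 54 s, if anything falls off the work surface, if the arm or the gripper's body presses on something with over 40 N, if the wrist force passes 120 N, or if a joint passes its speed limit or range.

## Working session

There is one attempt and no reset: what is moved stays moved. The work goes in short steps, Python scripts to look and compute and a tool call to move; the robot and the scene stay as the last step left them, time stands still between calls to the robot, and variables do not carry over. Pictures are saved under pics/ and viewed, and the job is handed in when it is done.

Besides the shell and the picture viewer there is one more tool, called after ">>>" by a JSON object that holds its "op" and its "data", one argument or row to a line. carry_out: Moves the arm, as the interface text tells. Its arguments: {"type":"object","properties":{"xyz":{"type":"array"},"twist":{"type":"array"},"jaw":{"type":"array"}},"required":["xyz","twist","jaw"]}

```bash
ls; mkdir -p pics; python3 - <<'E'
from station import sense, snapshot, ticket, arm
import cv2
print(sense())
for n in ["scene","side","wrist"]:
    s=snapshot(n); cv2.imwrite(f"pics/{n}0.png",s["color"]); print(n,s["camera_matrix"],s.get("pose"),s.get("mount"))
print(sense()["time_s"], [a for a in dir(arm) if a[0]!='_'])
E
```

```text
pics
{'time_s': 0.0, 'joint_positions': array([70.41746681, 22.87272308,  2.57953497, 88.11591452, -1.07074522,
       69.14841807, -2.90432264]), 'dq': array([-0.0403939 ,  0.04039729, -0.00629104, -0.03643779, -0.00772828,
        0.02836518, -0.03580863]), 'joint_efforts': array([-1.45819276e-04, -4.75132012e+01,  1.36491280e+00, -2.54218465e+01,
        1.17003170e-02,  9.48395580e-03,  1.48309717e-06]), 'tcp_pos': array([ 156.1461597 , -630.35637303,  255.24058214]), 'tool_rot': array([-175.83580143,   89.88707164,  108.08231635]), 'ft_force': array([ 0.29792566, -1.21104761, -0.21845819]), 'moment': array([-0.00423073,  0.03125546,  0.0536139 ]), 'grip_width': 85.4345787131695}
scene [[371.96203302   0.         255.0334589 ]
 [  0.         371.96203302 192.89589363]
 [  0.           0.           1.        ]] [[ 8.74433877e-01  3.25732454e-01 -3.59532702e-01  9.07447303e+02]
 [ 4.84693870e-01 -6.18502467e-01  6.18487309e-01 -6.12523604e+02]
 [-2.09104743e-02 -7.15089552e-01 -6.98720034e-01  6.86289699e+02]
 [ 0.00000000e+00  0.00000000e+00  0.00000000e+00  1.00000000e+00]] None
side [[354.04444169   0.         258.92156256]
 [  0.         354.04444169 190.64885   ]
 [  0.           0.           1.        ]] [[-9.94931409e-01 -7.71611977e-02  6.44797763e-02  5.68556744e+02]
 [-1.00292751e-01  7.15097490e-01 -6.91792559e-01  5.76301325e+02]
 [ 7.27021623e-03 -6.94752999e-01 -7.19211661e-01  7.61586527e+02]
 [ 0.00000000e+00  0.00000000e+00  0.00000000e+00  1.00000000e+00]] None
wrist [[324.20445778   0.         255.61342699]
 [  0.         324.20445778 194.13346026]
 [  0.           0.           1.        ]] None [[ 2.43546012e-04 -2.59011476e-01  9.65874213e-01 -1.16309843e+02]
 [ 1.35128857e-03 -9.65873275e-01 -2.59011565e-01  6.52507418e+01]
 [ 9.99999057e-01  1.36825602e-03  1.14764663e-04  5.26091161e-01]
 [ 0.00000000e+00  0.00000000e+00  0.00000000e+00  1.00000000e+00]]
0.15 ['IKError', 'tip_extent']
```

View pics/scene0.png

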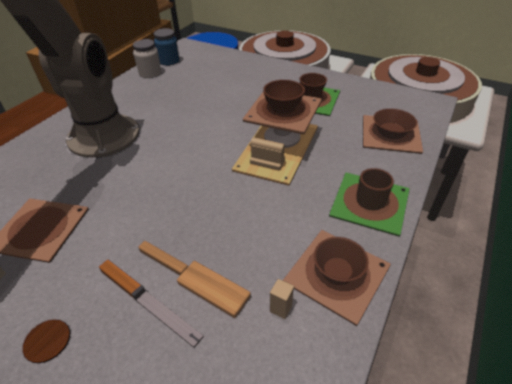

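View pics/side0.png

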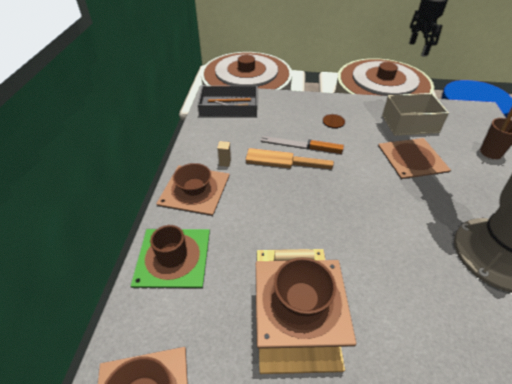

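View pics/wrist0.png

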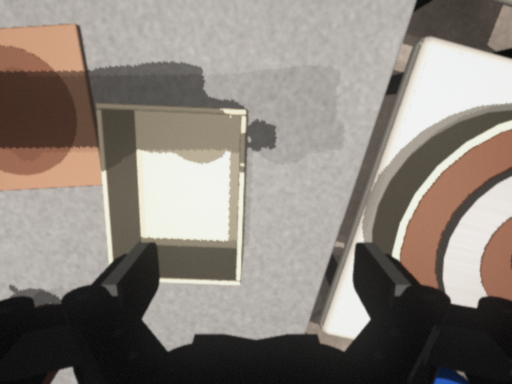

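The scene view shows the bar at (105,265)–(198,340), with its tip at lower right, and the ridge at about (268,150). The side view shows the bar tip at about (262,141) and the ridge roll at (275–325,255). Next I'll zoom in and measure.

```bash
python3 - <<'E'
import cv2
def crop(f,x0,y0,x1,y1,k,o):
    im=cv2.imread(f"pics/{f}.png")[y0:y1,x0:x1]; cv2.imwrite(f"pics/{o}.png",cv2.resize(im,None,fx=k,fy=k,interpolation=cv2.INTER_CUBIC))
crop("scene0",90,230,260,350,4,"c1"); crop("scene0",220,70,350,190,5,"c2")
crop("side0",230,90,360,190,6,"c3"); crop("side0",240,235,370,384,4,"c4")
E
```

```text
(no output)
```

View pics/c1.png

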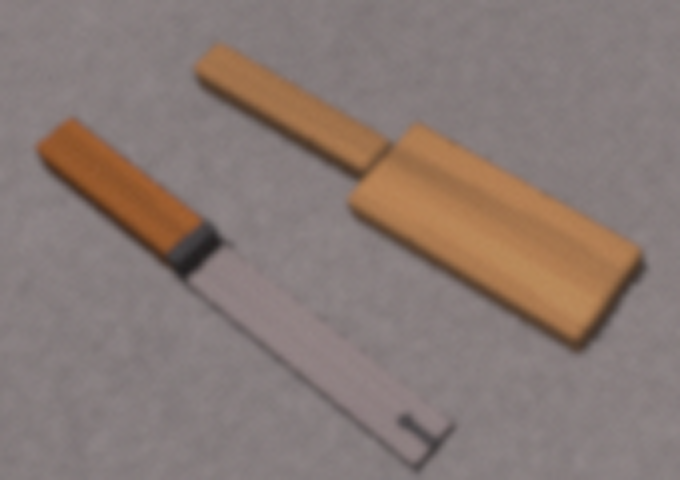

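View pics/c2.png

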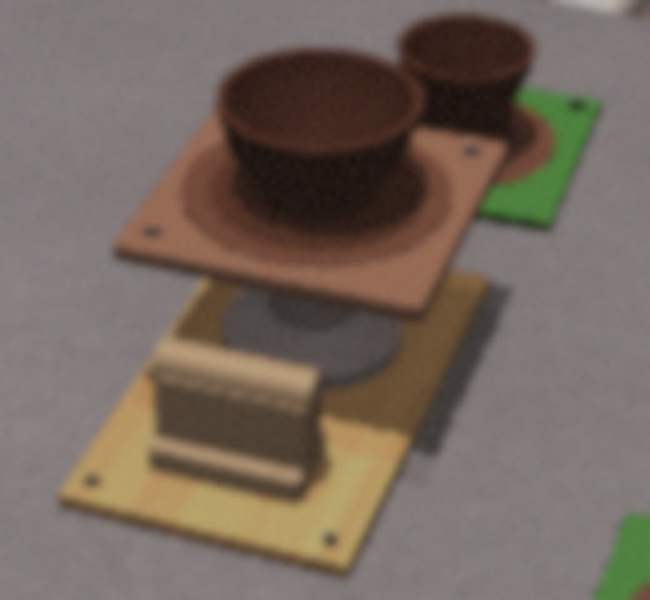

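View pics/c3.png

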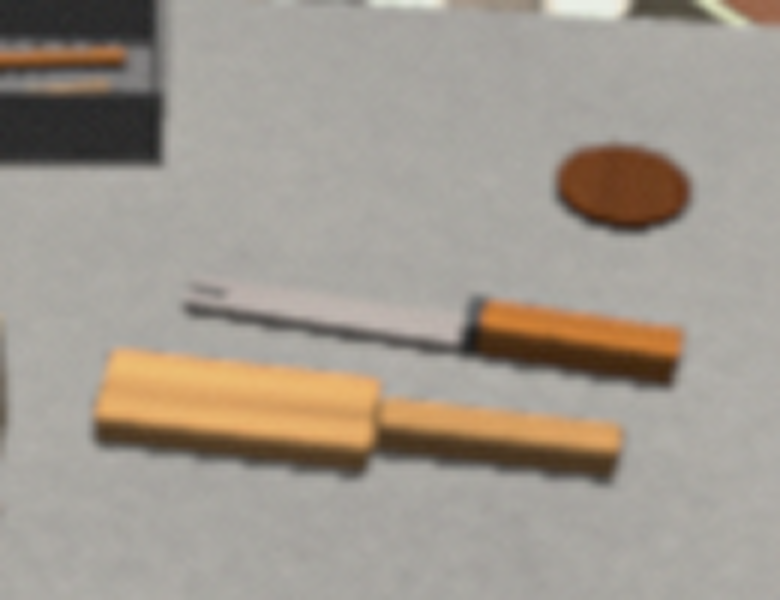

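View pics/c4.png

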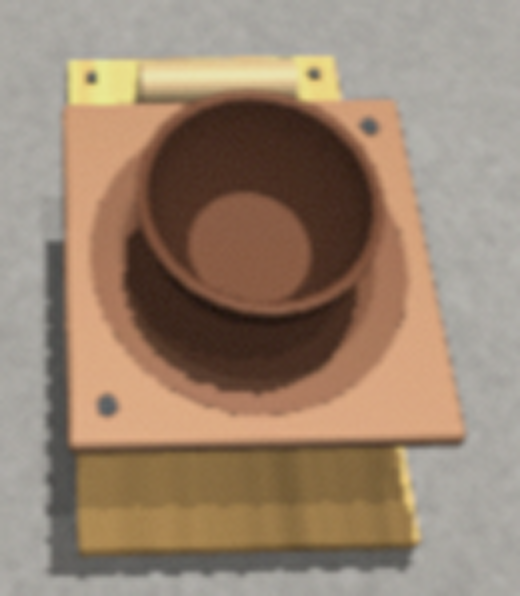

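```bash
cat > h.py <<'E'
import numpy as np, cv2
from station import sense, snapshot
from scipy.spatial.transform import Rotation as R
def ray(K,P,uv,z):
    d=P[:3,:3]@np.linalg.solve(K,[uv[0],uv[1],1.]); t=(z-P[2,3])/d[2]; return P[:3,3]+t*d
def proj(K,P,X):
    c=P[:3,:3].T@(np.asarray(X,float)-P[:3,3]); return (K@c/c[2])[:2]
def wristpose():
    s=sense(); T=np.eye(4); T[:3,:3]=R.from_euler('xyz',s["tool_rot"],degrees=True).as_matrix(); T[:3,3]=s["tcp_pos"]; return T
E
python3 - <<'E'
from h import *
np.set_printoptions(precision=1,suppress=True)
sc=snapshot("scene"); si=snapshot("side")
for n,s,L in [("scene",sc,[("batL",243.6,119.6,114),("batR",305,131,114),("batFR",321,99,114),("hA",108,259.5,24),("hB",100,267,24),("tA",203.3,336.3,8),("tB",194.3,345.5,8),("ridgeL",220+160/5,70+345/5,85),("ridgeR",220+318/5,70+370/5,85),("bdL",220+62/5,70+500/5,12),("bdR",220+345/5,70+570/5,12)]),
 ("side",si,[("bat0",256.3,261.3,114),("bat1",338.8,260,114),("bat2",355.8,344.3,114),("bat3",257.5,345.8,114),("h",343.7,145,24),("h2",342.5,149.7,24),("t",260.8,137.5,8),("t2",260.5,140,8)])]:
  for l in L: print(n,l[0],ray(s["camera_matrix"],s["pose"],l[1:3],l[3]))
print(sense()["time_s"])
E
```

```text
scene batL [444.6 132.6 114. ]
scene batR [616.4 160.2 114. ]
scene batFR [593.1 331.1 114. ]
scene hA [ 384.  -356.7   24. ]
scene hB [ 383.1 -379.2   24. ]
scene tA [ 659.2 -394.3    8. ]
scene tB [ 654.5 -416.6    8. ]
scene ridgeL [489.2  99.1  85. ]
scene ridgeR [575.  118.4  85. ]
scene bdL [460.8  34.6  12. ]
scene bdR [623.9  55.9  12. ]
side bat0 [611.2 162.4 114. ]
side bat1 [435.7 140.6 114. ]
side bat2 [415.2 316.4 114. ]
side bat3 [590.5 337.2 114. ]
side h [ 376.1 -372.9   24. ]
side h2 [ 381.6 -347.7   24. ]
side t [ 655.3 -403.8    8. ]
side t2 [ 655.  -389.8    8. ]
0.25
```

```bash
cat >> h.py <<'E'
def goal(pos,xax,zax):
    x=np.array(xax,float);x/=np.linalg.norm(x); z=np.array(zax,float); z-=x*(z@x); z/=np.linalg.norm(z)
    M=np.stack([x,np.cross(z,x),z],1); T=wristpose()
    print("tcp",T[:3,3].round(1),"axes x",T[:3,0].round(3),"z",T[:3,2].round(3))
    rv=R.from_matrix(T[:3,:3].T@M).as_rotvec(degrees=True)
    print("twist",rv.round(1)," shift now-axes",(T[:3,:3].T@(np.array(pos)-T[:3,3])).round(1)," shift goal-axes",(M.T@(np.array(pos)-T[:3,3])).round(1))
E
python3 - <<'E'
from h import *
b=np.radians(-7.5); n=[-np.sin(b),np.cos(b),0]
for s in (1,-1): goal([462,-377,170],[0,0,-1],np.array(n)*s)
f=np.radians(97.5); n=[-np.sin(f),np.cos(f),0]
for s in (1,-1): goal([549,-25,170],[0,0,-1],np.array(n)*s)
E
```

```text
tcp [ 156.3 -630.7  255.9] axes x [-0.     0.001 -1.   ] z [ 0.241 -0.971 -0.001]
twist [-1.586e+02 -0.000e+00 -1.000e-01]  shift now-axes [  86.   357.8 -172.7]  shift goal-axes [  85.9 -270.   291.4]
tcp [ 156.3 -630.7  255.9] axes x [-0.     0.001 -1.   ] z [ 0.241 -0.971 -0.001]
twist [21.4 -0.   0. ]  shift now-axes [  86.   357.8 -172.7]  shift goal-axes [  85.9  270.  -291.4]
tcp [ 156.3 -630.7  255.9] axes x [-0.     0.001 -1.   ] z [ 0.241 -0.971 -0.001]
twist [96.4 -0.   0. ]  shift now-axes [  86.2  526.9 -493.4]  shift goal-axes [  85.9 -549.3 -468.4]
tcp [ 156.3 -630.7  255.9] axes x [-0.     0.001 -1.   ] z [ 0.241 -0.971 -0.001]
twist [-83.6  -0.   -0. ]  shift now-axes [  86.2  526.9 -493.4]  shift goal-axes [ 85.9 549.3 468.4]
```

>>> {"op": "carry_out", "data": {
  "xyz": [
    [0, 0, 0],
    [0, 0, 0],
    [0, 0, 0],
    [0.004, 0.03, -0.033],
    [0.004, 0.03, -0.033],
    [0.004, 0.03, -0.033],
    [0.004, 0.03, -0.033],
    [0.004, 0.03, -0.033]
  ],
  "twist": [
    [7.1, 0, 0],
    [7.1, 0, 0],
    [7.1, 0, 0],
    [0, 0, 0],
    [0, 0, 0],
    [0, 0, 0],
    [0, 0, 0],
    [0, 0, 0]
  ],
  "jaw": [100, 100, 100, 100, 100, 100, 100, 100]
}}

```text
time_s: 1.05
tcp_pos: [324.9, -491.3, 233.7]
tool_rot: [-48.6, 89.6, -147.9]
ft_force: [-0.1, -0.5, 0.5]
grip_width: 85.5
```

>>> {"op": "carry_out", "data": {
  "xyz": [
    [0.004, 0.03, -0.033],
    [0.004, 0.03, -0.033],
    [0.004, 0.03, -0.033],
    [0, 0, 0]
  ],
  "twist": [
    [0, 0, 0],
    [0, 0, 0],
    [0, 0, 0],
    [0, 0, 0]
  ],
  "jaw": [100, 100, 100, 100]
}}

```text
time_s: 1.45
tcp_pos: [440.0, -397.3, 220.0]
tool_rot: [-97.1, 89.9, 164.3]
ft_force: [0.2, 0.2, 0.5]
grip_width: 85.6
```

```bash
python3 - <<'E'
from h import *
b=np.radians(-7.5); n=[-np.sin(b),np.cos(b),0]
goal([462,-377,170],[0,0,-1],-np.array(n))
s=snapshot("wrist");cv2.imwrite("pics/w1.png",s["color"]); print(sense()["joint_positions"].round(0))
E
```

```text
tcp [ 440.  -397.3  220. ] axes x [-0.001  0.    -1.   ] z [-0.151 -0.989 -0.   ]
twist [-1.2 -0.   0.1]  shift now-axes [ 50.   18.8 -23.4]  shift goal-axes [ 50.   19.2 -23. ]
[ 40.  19.  -2.  99.   1.  63. -61.]
```

View pics/w1.png

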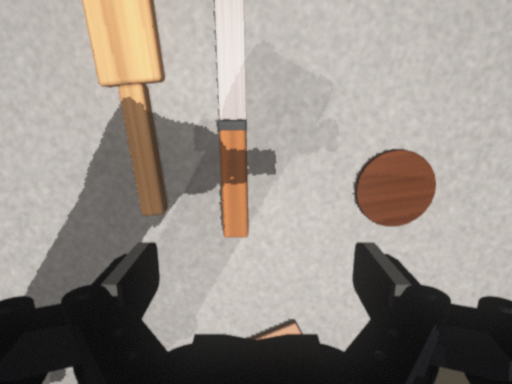

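The wrist view shows the bar handle from its ferrule at (218–246,121) to its end at (222–249,237). The paddle's handle is about 60 px to the left. I'll cast these points to the handle-top plane.

```bash
python3 - <<'E'
from h import *
T=wristpose(); s=snapshot("wrist"); P=T@s["mount"]; K=s["camera_matrix"]
im=s["color"]; hsv=cv2.cvtColor(im,cv2.COLOR_BGR2HSV)
e=[ray(K,P,p,24)[:2] for p in [(222.5,237),(249,236.5),(246.5,121),(218,121),(217,121)]]
for p in e: print(p.round(1))
tt=[ray(K,P,p,8)[:2].round(1) for p in [(216,0),(243,0),(219,119),(246,119)]]; print(tt)
end=(e[0]+e[1])/2; f=(e[2]+e[3])/2
d=(f-end)/np.linalg.norm(f-end); yaw=np.degrees(np.arctan2(d[1],d[0])); print("yaw",yaw,"len",np.linalg.norm(f-end))
g=end+d*80; print("end",end,"grasp(-60)",g)
goal([*g,18],[0,0,-1],[d[1],-d[0],0])
E
```

```text
[ 377.8 -357.5]
[ 374.1 -384.7]
[ 489.7 -400.9]
[ 493.8 -374.4]
[ 494.  -373.5]
[array([ 598.5, -390.3]), array([ 594.8, -414.4]), array([ 495.1, -373.9]), array([ 491. , -400.2])]
yaw -8.135274364526976 len 116.98920575569731
end [ 375.93851452 -371.10268128] grasp(-60) [ 455.13345241 -382.42353864]
tcp [ 434.4 -402.9  220.4] axes x [-0.005 -0.004 -1.   ] z [-0.159 -0.987  0.004]
twist [-1.   0.2  0.3]  shift now-axes [202.2  18.1 -24.4]  shift goal-axes [202.4  17.6 -23.2]
```

```bash
python3 - <<'E'
from h import *
T=wristpose(); s=snapshot("wrist"); np.savez("w2.npz",T=T,m=s["mount"]); cv2.imwrite("pics/w2.png",s["color"])
print(T[:3,3], wristpose()[:3,3])
P=T@s["mount"]; K=s["camera_matrix"]
hsv=cv2.cvtColor(s["color"],cv2.COLOR_BGR2HSV)
m=cv2.inRange(hsv,(3,120,40),(14,255,255)); m[:, :190]=0; m[:, 300:]=0; m[260:]=0
c=max(cv2.findContours(m,0,2)[0],key=cv2.contourArea); r=cv2.boxPoints(cv2.minAreaRect(c)); print(cv2.contourArea(c),r)
for p in r: print(ray(K,P,p,24)[:2].round(1))
E
```

```text
[ 434.41965831 -402.93970926  220.41141987] [ 432.82064209 -404.70123093  220.58075932]
2561.0 [[210.65587 125.1172 ]
 [236.89027 123.8055 ]
 [242.2394  230.78804]
 [216.00499 232.09975]]
[ 488.5 -370.1]
[ 485.8 -394.7]
[ 378.7 -381.5]
[ 381.5 -354.6]
```

View pics/w2.png

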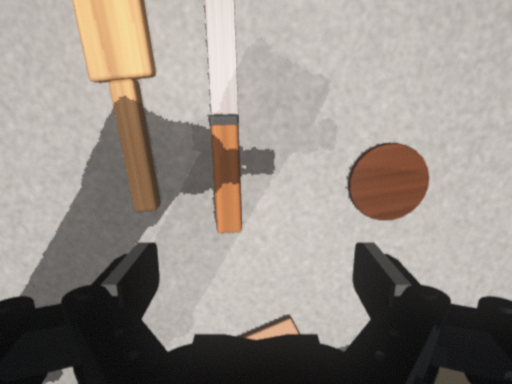

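```bash
python3 - <<'E'
from h import *
goal([458.6,-378.6,90],[0,0,-1],[-.134,-.991,0])
from station import arm; print(arm.tip_extent)
E
```

```text
tcp [ 432.8 -404.7  220.6] axes x [-0.006 -0.005 -1.   ] z [-0.163 -0.987  0.005]
twist [-1.7  0.3  0.3]  shift now-axes [130.3  21.8 -30.6]  shift goal-axes [130.6  22.  -29.3]
25.0
```

>>> {"op": "carry_out", "data": {
  "xyz": [
    [0, 0, 0],
    [0.026, 0.005, -0.006],
    [0.026, 0.005, -0.006],
    [0.026, 0.005, -0.006],
    [0.026, 0.005, -0.006],
    [0.026, 0.003, -0.006],
    [0, 0, 0],
    [0, 0, 0]
  ],
  "twist": [
    [-1.7, 0.3, 0.3],
    [0, 0, 0],
    [0, 0, 0],
    [0, 0, 0],
    [0, 0, 0],
    [0, 0, 0],
    [0, 0, 0],
    [0, 0, 0]
  ],
  "jaw": [75, 75, 75, 75, 75, 75, 75, 75]
}}

```text
time_s: 2.4
tcp_pos: [446.5, -397.3, 90.1]
tool_rot: [2.2, 89.2, -97.2]
ft_force: [-0.2, 0.2, 0.4]
grip_width: 64.0
```

```bash
python3 - <<'E'
from h import *
T=wristpose(); s=snapshot("wrist"); np.savez("w3.npz",T=T); cv2.imwrite("pics/w3.png",s["color"])
goal([458.6,-378.6,30],[0,0,-1],[-.134,-.991,0])
K=s["camera_matrix"];P=T@s["mount"]
for x in (-20,-60,-140):
  print(x,proj(K,P,[518+x*.991,-386.7-x*.134,24]).round(0))
E
```

```text
tcp [ 446.2 -397.3   90.2] axes x [-0.002 -0.013 -1.   ] z [-0.164 -0.986  0.013]
twist [-1.7  0.7  0. ]  shift now-axes [ 59.9   9.2 -21.2]  shift goal-axes [ 60.2   9.8 -20.2]
-20 [214. 138.]
-60 [219. 207.]
-140 [226. 324.]
```

View pics/w3.png

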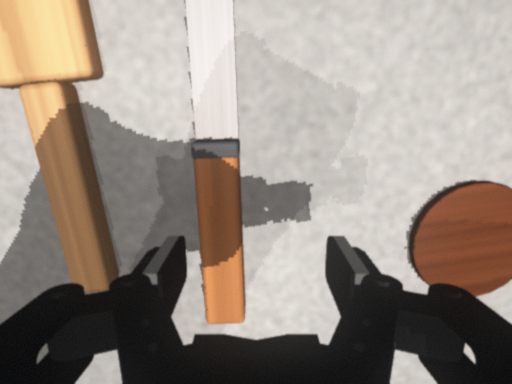

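>>> {"op": "carry_out", "data": {
  "xyz": [
    [0, 0.01, -0.021],
    [0, 0, 0],
    [0, 0, 0]
  ],
  "twist": [
    [-1.7, 0.7, 0],
    [0, 0, 0],
    [0, 0, 0]
  ],
  "jaw": [75, 75, 75]
}}

```text
time_s: 2.75
tcp_pos: [461.3, -379.7, 94.0]
tool_rot: [57.6, 89.6, -40.1]
ft_force: [-0.8, 0.2, 0.2]
grip_width: 64.3
```

```bash
python3 - <<'E'
from h import *
goal([458.6,-378.6,30],[0,0,-1],[-.134,-.991,0])
E
```

```text
tcp [ 461.3 -379.7   94. ] axes x [ 0.005 -0.004 -1.   ] z [-0.135 -0.991  0.004]
twist [-0.   0.2 -0.3]  shift now-axes [64.  -3.2 -1. ]  shift goal-axes [64.  -2.8 -0.7]
```

Aligned; descend.

>>> {"op": "carry_out", "data": {
  "xyz": [
    [0.02, -0.001, 0],
    [0.02, -0.001, 0],
    [0.02, -0.001, 0],
    [0, 0, 0],
    [0, 0, 0]
  ],
  "twist": [
    [0, 0, 0],
    [0, 0, 0],
    [0, 0, 0],
    [0, 0, 0],
    [0, 0, 0]
  ],
  "jaw": [75, 75, 75, 75, 75]
}}

```text
time_s: 3.25
tcp_pos: [463.1, -381.4, 37.9]
tool_rot: [61.1, 89.0, -36.5]
ft_force: [-0.6, 0.2, 0.9]
grip_width: 63.9
```

```bash
python3 - <<'E'
from h import *
goal([458.6,-378.6,30],[0,0,-1],[-.134,-.991,0])
E
```

```text
tcp [ 463.1 -381.4   37.9] axes x [ 0.014 -0.01  -1.   ] z [-0.133 -0.991  0.008]
twist [ 0.1  0.5 -0.9]  shift now-axes [ 7.9 -5.  -2.3]  shift goal-axes [ 7.9 -4.8 -2.2]
```

>>> {"op": "carry_out", "data": {
  "xyz": [
    [0.008, -0.004, -0.002],
    [0, 0, 0],
    [0, 0, 0],
    [0, 0, 0],
    [0, 0, 0],
    [0, 0, 0],
    [0, 0, 0],
    [0, 0, 0]
  ],
  "twist": [
    [0, 0.5, -0.9],
    [0, 0, 0],
    [0, 0, 0],
    [0, 0, 0],
    [0, 0, 0],
    [0, 0, 0],
    [0, 0, 0],
    [0, 0, 0]
  ],
  "jaw": [75, 75, 0, 0, 0, 0, 0, 0]
}}

```text
time_s: 4.05
tcp_pos: [461.4, -379.9, 33.2]
tool_rot: [66.9, 89.8, -30.7]
ft_force: [0.5, -0.4, -0.3]
grip_width: 24.6
```

```bash
python3 - <<'E'
from h import *
goal([458.6,-378.6,30],[0,0,-1],[-.134,-.991,0])
cv2.imwrite("pics/w4.png",snapshot("wrist")["color"])
print(sense()["grip_width"],sense()["ft_force"])
E
```

```text
tcp [ 461.4 -379.9   33.2] axes x [ 0.003 -0.002 -1.   ] z [-0.132 -0.991  0.001]
twist [ 0.1  0.1 -0.2]  shift now-axes [ 3.2 -2.9 -0.9]  shift goal-axes [ 3.2 -2.9 -0.9]
24.61054522254528 [ 0.19209274 -0.02325975 -0.91338251]
```

View pics/w4.png

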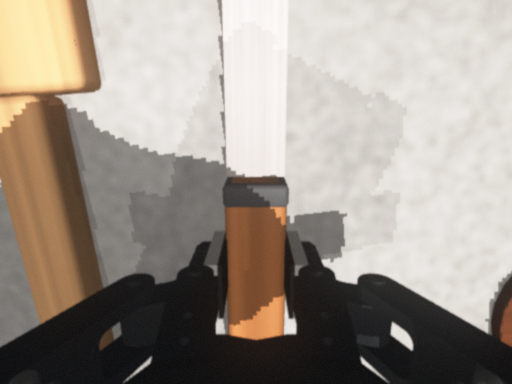

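>>> {"op": "carry_out", "data": {
  "xyz": [
    [-0.03, 0, 0],
    [-0.04, 0, 0],
    [-0.04, 0, 0],
    [-0.04, 0, 0],
    [0, 0, 0],
    [0, 0, 0]
  ],
  "twist": [
    [0, 0, 0],
    [0, 0, 0],
    [0, 0, 0],
    [0, 0, 0],
    [0, 0, 0],
    [0, 0, 0]
  ],
  "jaw": [0, 0, 0, 0, 0, 0]
}}

```text
time_s: 4.7
tcp_pos: [456.1, -376.9, 181.8]
tool_rot: [-115.3, 89.3, 147.0]
ft_force: [-1.0, 1.0, -4.5]
grip_width: 24.2
```

```bash
python3 - <<'E'
from h import *
goal([561.6,-116,180],[0,0,-1],[.991,-.1305,0])
s=snapshot("side"); si=sense(); print(si["ft_force"],si["moment"],si["grip_width"])
cv2.imwrite("pics/s5.png",cv2.resize(s["color"][40:200,180:400],None,fx=3.5,fy=3.5))
E
```

```text
tcp [ 456.1 -376.9  181.8] axes x [-0.01   0.007 -1.   ] z [-0.132 -0.991 -0.005]
twist [-90.1  -0.7   0.3]  shift now-axes [   2.4   70.1 -272.5]  shift goal-axes [  1.8 272.4  70.6]
[ 0.02184692 -0.55568074 -3.292783  ] [-0.03729845  0.00639326  0.01972126] 24.421681399105665
```

View pics/s5.png

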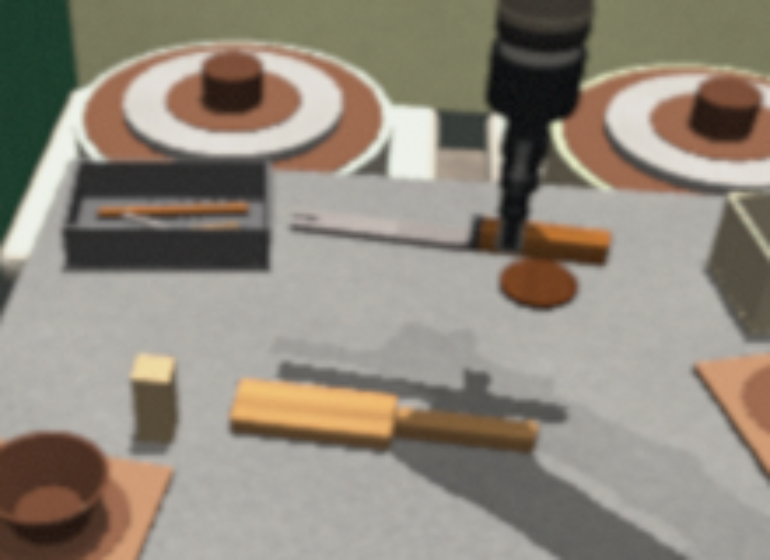

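>>> {"op": "carry_out", "data": {
  "xyz": [
    [-0.003, 0, 0],
    [-0.003, 0, 0],
    [0, 0, 0],
    [0, 0, 0],
    [0, 0, 0],
    [0, 0, 0],
    [0, 0, 0],
    [0, 0, 0]
  ],
  "twist": [
    [-8, 0, 0],
    [-8, 0, 0],
    [-8, 0, 0],
    [-8, 0, 0],
    [-8, 0, 0],
    [-8, 0, 0],
    [-8, 0, 0],
    [-8, 0, 0]
  ],
  "jaw": [0, 0, 0, 0, 0, 0, 0, 0]
}}

```text
time_s: 5.55
tcp_pos: [447.2, -370.9, 168.7]
tool_rot: [175.6, 87.4, 144.6]
ft_force: [-0.6, -1.3, -3.3]
grip_width: 24.3
```

>>> {"op": "carry_out", "data": {
  "xyz": [
    [0, 0, 0],
    [0, 0, 0],
    [0, 0, 0],
    [0, 0, 0],
    [0, 0, 0],
    [0, 0, 0]
  ],
  "twist": [
    [-8, 0, 0],
    [-8, 0, 0],
    [-8, 0, 0],
    [-8, 0, 0],
    [0, 0, 0],
    [0, 0, 0]
  ],
  "jaw": [0, 0, 0, 0, 0, 0]
}}

```text
time_s: 6.15
tcp_pos: [440.3, -366.6, 154.5]
tool_rot: [139.9, 86.1, 142.2]
ft_force: [0.7, 0.0, -3.8]
grip_width: 24.4
```

```bash
python3 - <<'E'
from h import *
goal([561.6,-116,180],[0,0,-1],[.991,.1305,0]); print(sense()["joint_positions"].round(0))
E
```

```text
tcp [ 440.3 -366.6  154.5] axes x [-0.054  0.042 -0.998] z [ 0.998  0.041 -0.052]
twist [-5.2 -2.9 -2.6]  shift now-axes [-21.5 246.6 130. ]  shift goal-axes [-25.5 232.6 153. ]
[ 53.  24. -22. 102.   9.  60.  30.]
```

>>> {"op": "carry_out", "data": {
  "xyz": [
    [-0.005, 0, 0],
    [-0.005, 0.033, 0.022],
    [-0.005, 0.033, 0.022],
    [-0.005, 0.033, 0.022],
    [-0.005, 0.033, 0.022],
    [-0.005, 0.033, 0.022],
    [-0.005, 0.033, 0.022],
    [0, 0, 0]
  ],
  "twist": [
    [-5.2, -2.9, -2.6],
    [0, 0, 0],
    [0, 0, 0],
    [0, 0, 0],
    [0, 0, 0],
    [0, 0, 0],
    [0, 0, 0],
    [0, 0, 0]
  ],
  "jaw": [0, 0, 0, 0, 0, 0, 0, 0]
}}

```text
time_s: 6.95
tcp_pos: [546.8, -148.0, 183.8]
tool_rot: [135.9, 89.6, 141.9]
ft_force: [-0.1, 0.5, -3.7]
grip_width: 24.4
```

```bash
cat > chk.py <<'E'
from h import *
import sys
goal([561.6,-116,float(sys.argv[1]) if len(sys.argv)>1 else 180],[0,0,-1],[.991,.1305,0])
s=sense();print(s["time_s"],s["joint_positions"].round(0),s["ft_force"].round(1))
n=sys.argv[2] if len(sys.argv)>2 else "x"
T=wristpose();a=snapshot("side");b=snapshot("scene");c=snapshot("wrist")
np.savez(f"{n}.npz",T=T); 
for k,q in zip(("side","scene","wrist"),(a,b,c)): cv2.imwrite(f"pics/{n}_{k}.png",q["color"])
cv2.imwrite(f"pics/{n}_sidec.png",cv2.resize(a["color"][150:330,200:400],None,fx=3.3,fy=3.3,interpolation=2))
cv2.imwrite(f"pics/{n}_scenec.png",cv2.resize(b["color"][80:260,180:380],None,fx=3.3,fy=3.3,interpolation=2))
E
python3 chk.py 180 a1
```

```text
tcp [ 546.8 -148.   183.8] axes x [-0.006  0.005 -1.   ] z [ 0.994  0.105 -0.005]
twist [-1.5 -0.3 -0.3]  shift now-axes [ 3.9 30.2 18.1]  shift goal-axes [ 3.8 29.8 18.8]
6.95 [ 34.  20. -28. 103.  11.  59.   7.] [-0.1  0.5 -3.7]
```

View pics/a1_sidec.png

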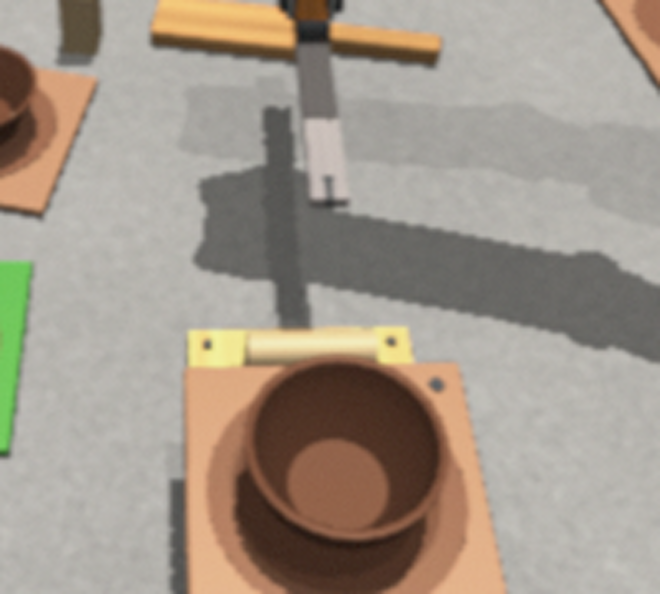

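View pics/a1_scenec.png

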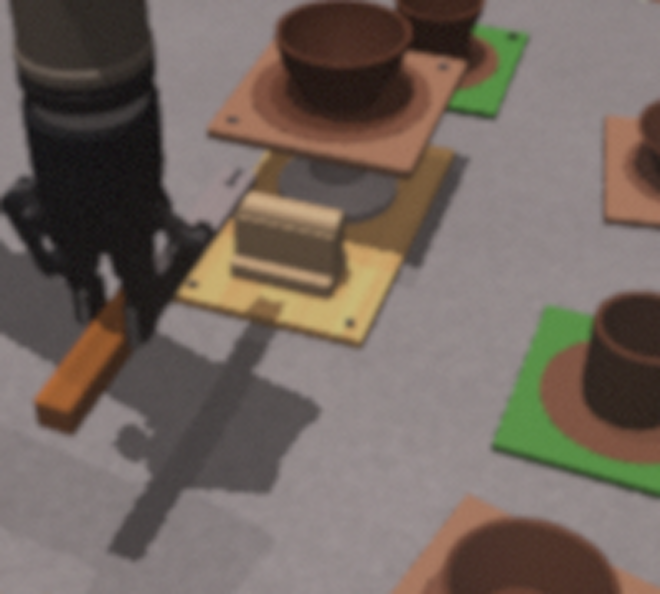

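View pics/a1_wrist.png

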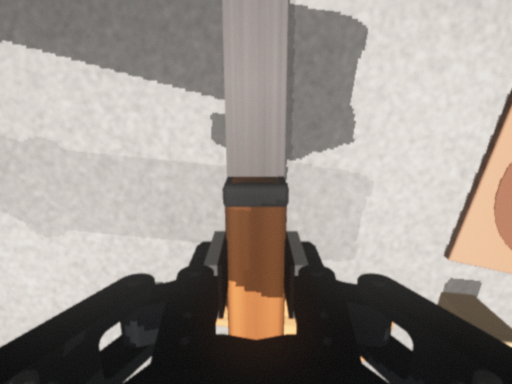

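```bash
cat >> h.py <<'E'
def tri(ob):
    A=[];b=[]
    for K,P,uv in ob:
        d=P[:3,:3]@np.linalg.solve(K,[uv[0],uv[1],1.]); d/=np.linalg.norm(d); Q=np.eye(3)-np.outer(d,d); A.append(Q); b.append(Q@P[:3,3])
    A=np.vstack(A); b=np.hstack(b); x=np.linalg.lstsq(A,b,rcond=None)[0]; return x,np.linalg.norm(A@x-b)
E
python3 - <<'E'
from h import *
a=snapshot("side");b=snapshot("scene")
A=(a["camera_matrix"],a["pose"]);B=(b["camera_matrix"],b["pose"])
T=np.load("a1.npz")["T"]
tip=(T@[33-8,197,0,1])[:3]; print("pred tip top",tip, proj(*A,tip),proj(*B,tip))
print(tri([(*A,(300,211)),(*B,(251.2,133.9))]))
# ridge ends on z=85 from side
for p in [(200+246/3.3,150+347/3.3),(200+376/3.3,150+343/3.3)]: print(ray(*A,p,83))
for u,v in [(187,366),(458,363),(505,594)]: print("bat",ray(*A,(200+u/3.3,150+v/3.3),114))
for u,v in [(210,133),(408,172),(466,60)]: print("bat sc",ray(*B,(180+u/3.3,80+v/3.3),114))
for u,v in [(240,200),(342,212)]: print("ridge sc",ray(*B,(180+u/3.3,80+v/3.3),85))
# predicted projections of fulcrum hypothesis
o=np.array([532.2,109,0]);fx=np.array([-.1305,.9914,0]);fy=np.array([-.9914,-.1305,0])
for nm,x,y,z in [("ridgeL",0,45,85),("ridgeR",0,-45,85),("batL",38,90,114),("batR",38,-90,114),("batFR",218,-90,114),("bdL",-60,75,12),("bdR",-60,-75,12)]:
  X=o+fx*x+fy*y+[0,0,z]; print(nm,X.round(0),"sideCrop",((proj(*A,X)-[200,150])*3.3).round(0),"sceneCrop",((proj(*B,X)-[180,80])*3.3).round(0))
E
```

```text
pred tip top [526.0240263   48.03840151 159.87305652] [299.38965166 210.03852611] [254.0759852 129.2262867]
(array([522.8253321 ,  40.73489295, 149.08025574]), np.float64(1.5013391154306186))
[573.78648625 122.07079439  83.        ]
[484.82954617 109.38872732  83.        ]
bat [610.49137009 161.33368785 114.        ]
bat [435.74576642 140.60651713 114.        ]
bat [417.98722167 290.66499016 114.        ]
bat sc [446.4600469 129.6772288 114.       ]
bat sc [615.2450998  153.84945994 114.        ]
bat sc [591.91494825 335.74635074 114.        ]
ridge sc [494.48688621  93.69500395  85.        ]
ridge sc [575.5869074  117.45616353  85.        ]
ridgeL [488. 103.  85.] sideCrop [372. 333.] sceneCrop [238. 192.]
ridgeR [577. 115.  85.] sideCrop [242. 336.] sceneCrop [342. 214.]
batL [438. 135. 114.] sideCrop [454. 355.] sceneCrop [204. 127.]
batR [616. 158. 114.] sideCrop [178. 361.] sceneCrop [412. 169.]
batFR [593. 337. 114.] sideCrop [185. 645.] sceneCrop [468.  60.]
bdL [466.  40.  12.] sideCrop [389. 322.] sceneCrop [181. 295.]
bdR [614.  59.  12.] sideCrop [195. 326.] sceneCrop [351. 337.]
```

>>> {"op": "carry_out", "data": {
  "xyz": [
    [0, 0, 0],
    [0.012, 0.015, 0.01],
    [0.024, 0.015, 0.01],
    [0.018, 0, 0],
    [0, 0, 0]
  ],
  "twist": [
    [-1.5, -0.3, -0.3],
    [0, 0, 0],
    [0, 0, 0],
    [0, 0, 0],
    [0, 0, 0]
  ],
  "jaw": [0, 0, 0, 0, 0]
}}

```text
time_s: 7.7
tcp_pos: [556.6, -133.9, 126.2]
tool_rot: [-125.8, 89.3, -119.5]
ft_force: [-1.2, 0.1, -3.5]
grip_width: 24.6
```

```bash
python3 chk.py 123 a2; python3 -c "
from h import *
T=wristpose();o=np.array([532,109,0]);
for n,y in (('tip',197),('ridgepart',197-55)):
  X=(T@[33,y,0,1])[:3]-o; print(n,'xf',-.1305*X[0]+.9914*X[1],'yf',-.9914*X[0]-.1305*X[1],'z',X[2])
print(T[:3,3])"
```

```text
tcp [ 556.6 -133.9  126.2] axes x [-0.006 -0.01  -1.   ] z [ 0.994  0.109 -0.007]
twist [-1.2 -0.4  0.5]  shift now-axes [ 3.  17.3  7. ]  shift goal-axes [ 3.2 17.1  7.3]
7.7 [ 31.  25. -27. 106.  15.  53.   3.] [-1.2  0.1 -3.5]
tip xf -47.762052143398456 yf 0.44450760044016935 z 94.30806230733043
ridgepart xf -102.74303286360474 yf 1.6477265771822491 z 94.90328690861477
[ 559.19404908 -133.87705926  129.43811417]
```

View pics/a2_scenec.png

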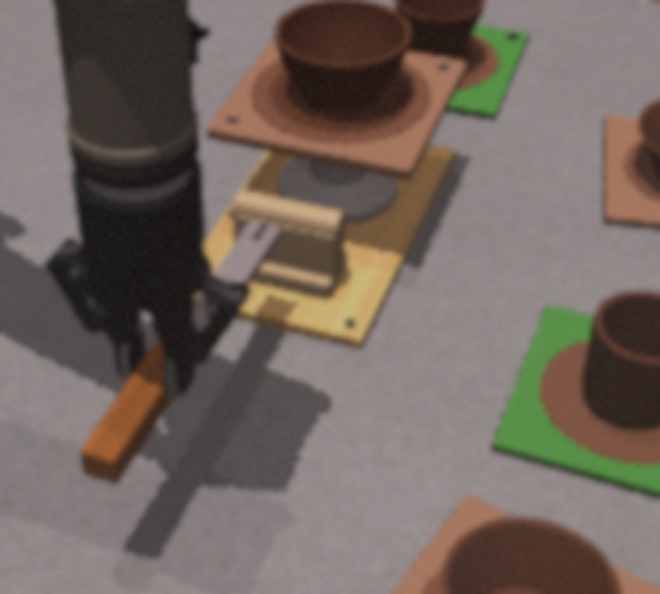

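View pics/a2_sidec.png

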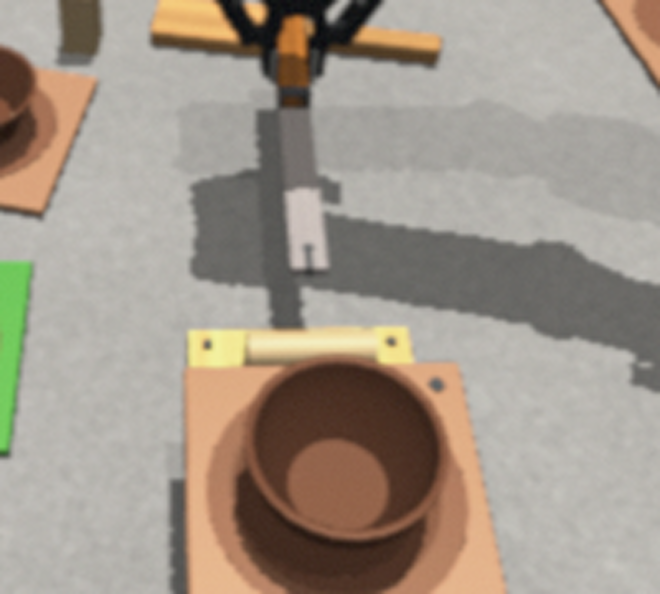

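```bash
cat > st.py <<'E'
from h import *
import sys
L=float(sys.argv[1]); tz=float(sys.argv[2])
T=wristpose();o=np.array([532,109,0]);fx=np.array([-.1305,.9914,0]);fy=np.array([-.9914,-.1305,0])
for n,y in (('tip',197),('handle end',-83)):
  X=(T@[33,y,0,1])[:3]-o; print(n,'xf',(X@fx).round(1),'yf',(X@fy).round(1),'z',X[2].round(1))
d=[0,0,tz]
g=o+fx*(L-197)+[0,0,tz]; goal(g,[0,0,-1],[.991,.1305,0]); s=sense(); print(s["time_s"],s["ft_force"].round(1))
E
python3 st.py 57 123; python3 - <<'E'
from h import *
a=snapshot("side");b=snapshot("scene")
A=(a["camera_matrix"],a["pose"]);B=(b["camera_matrix"],b["pose"])
T=np.load("a2.npz")["T"]; X=(T@[25,197,0,1])[:3]
print(X,(proj(*A,X)-[200,150])*3.3,(proj(*B,X)-[180,80])*3.3, tri([(*A,(293,231.2)),(*B,(261.8,148.5))]))
E
python3 st.py 57 123
```

```text
tip xf -47.8 yf 0.4 z 94.3
handle end xf -327.7 yf 6.6 z 97.3
tcp [ 559.2 -133.9  129.4] axes x [ 0.001 -0.011 -1.   ] z [ 0.994  0.109 -0.   ]
twist [-1.3 -0.   0.6]  shift now-axes [  5.3 104.5   2.5]  shift goal-axes [  6.4 104.4   4.7]
7.85 [-0.3  0.2 -3.8]
[534.89788459  61.65111711  99.42655661] [307.44814862 267.30315373] [264.56079054 220.97449237] (array([537.34546555,  61.1982228 ,  96.57432394]), np.float64(3.351293480176478))
tip xf -47.7 yf -0.1 z 94.8
handle end xf -327.6 yf 6.0 z 98.0
tcp [ 559.7 -133.8  130. ] axes x [ 0.002 -0.011 -1.   ] z [0.994 0.109 0.001]
twist [-1.2  0.   0.6]  shift now-axes [  5.8 104.4   2. ]  shift goal-axes [  7.  104.3   4.2]
7.95 [-0.6  0.3 -2.9]
```

>>> {"op": "carry_out", "data": {
  "xyz": [
    [0.005, 0, 0.004],
    [0, 0.016, 0],
    [0, 0.016, 0],
    [0, 0.016, 0],
    [0, 0, 0]
  ],
  "twist": [
    [-1.2, 0, 0.6],
    [0, 0, 0],
    [0, 0, 0],
    [0, 0, 0],
    [0, 0, 0]
  ],
  "jaw": [0, 0, 0, 0, 0]
}}

```text
time_s: 8.45
tcp_pos: [558.7, -82.3, 127.0]
tool_rot: [-5.7, 89.7, 1.8]
ft_force: [-0.3, 1.1, -3.9]
grip_width: 24.1
```

```bash
python3 st.py 57 123
```

```text
tip xf 3.8 yf -1.6 z 93.9
handle end xf -276.1 yf -1.8 z 94.0
tcp [558.7 -82.3 127. ] axes x [ 0.005  0.    -1.   ] z [0.991 0.131 0.005]
twist [0.  0.3 0. ]  shift now-axes [ 3.9 53.1 -1.5]  shift goal-axes [ 4.  53.1 -1.5]
8.45 [-0.3  1.1 -3.9]
```

Level and aligned, 4 mm high. Next I'll lower it slightly, then insert.

>>> {"op": "carry_out", "data": {
  "xyz": [
    [0.004, 0, -0.001],
    [0, 0, 0],
    [0, 0, 0]
  ],
  "twist": [
    [0, 0, 0],
    [0, 0, 0],
    [0, 0, 0]
  ],
  "jaw": [0, 0, 0]
}}

```text
time_s: 8.75
tcp_pos: [557.7, -82.0, 122.8]
tool_rot: [-19.3, 89.7, -11.6]
ft_force: [-0.2, -0.4, -4.4]
grip_width: 24.6
```

```bash
python3 st.py 57 123
```

```text
tip xf 4.2 yf -0.1 z 89.4
handle end xf -275.8 yf -0.9 z 90.0
tcp [557.7 -82.  122.8] axes x [ 0.006 -0.001 -1.   ] z [0.991 0.133 0.005]
twist [0.2 0.3 0.1]  shift now-axes [-0.3 52.7 -0.4]  shift goal-axes [-0.2 52.7 -0.5]
8.75 [-0.2 -0.4 -4.4]
```

>>> {"op": "carry_out", "data": {
  "xyz": [
    [0, 0.014, 0],
    [0, 0.014, 0],
    [0, 0, 0]
  ],
  "twist": [
    [0, 0, 0],
    [0, 0, 0],
    [0, 0, 0]
  ],
  "jaw": [0, 0, 0]
}}

```text
time_s: 9.05
tcp_pos: [553.5, -52.9, 122.5]
tool_rot: [-15.2, 89.7, -7.7]
ft_force: [-0.2, 0.5, -3.4]
grip_width: 24.7
```

```bash
python3 st.py 57 123
```

```text
tip xf 33.6 yf -0.3 z 89.2
handle end xf -246.4 yf -0.4 z 89.6
tcp [553.5 -52.9 122.5] axes x [ 0.005 -0.001 -1.   ] z [0.991 0.131 0.005]
twist [0.  0.3 0.1]  shift now-axes [-0.5 23.4 -0.2]  shift goal-axes [-0.5 23.4 -0.2]
9.05 [-0.2  0.5 -3.4]
```

>>> {"op": "carry_out", "data": {
  "xyz": [
    [0, 0.012, 0],
    [0, 0.012, 0],
    [0, 0, 0],
    [0, 0, 0],
    [0, 0, 0]
  ],
  "twist": [
    [0, 0, 0],
    [0, 0, 0],
    [0, 0, 0],
    [0, 0, 0],
    [0, 0, 0]
  ],
  "jaw": [0, 0, 0, 0, 0]
}}

```text
time_s: 9.55
tcp_pos: [550.1, -25.8, 122.7]
tool_rot: [-18.0, 89.7, -10.3]
ft_force: [1.2, -0.5, -4.0]
grip_width: 24.3
```

```bash
python3 st.py 57 119; python3 chk.py 119 a3 
```

```text
tip xf 60.9 yf 0.0 z 89.4
handle end xf -219.1 yf -0.8 z 89.9
tcp [550.1 -25.8 122.7] axes x [ 0.006 -0.001 -1.   ] z [0.991 0.133 0.005]
twist [0.2 0.3 0.1]  shift now-axes [ 3.8 -4.  -0.4]  shift goal-axes [ 3.7 -4.  -0.4]
9.55 [ 1.2 -0.5 -4. ]
tcp [550.1 -25.8 122.7] axes x [ 0.006 -0.001 -1.   ] z [0.991 0.133 0.005]
twist [0.2 0.3 0.1]  shift now-axes [  3.9 -90.9  -0.7]  shift goal-axes [  3.7 -90.9  -0.4]
9.55 [ 22.  23. -30. 109.  15.  51.  -7.] [ 1.2 -0.5 -4. ]
```

View pics/a3_sidec.png

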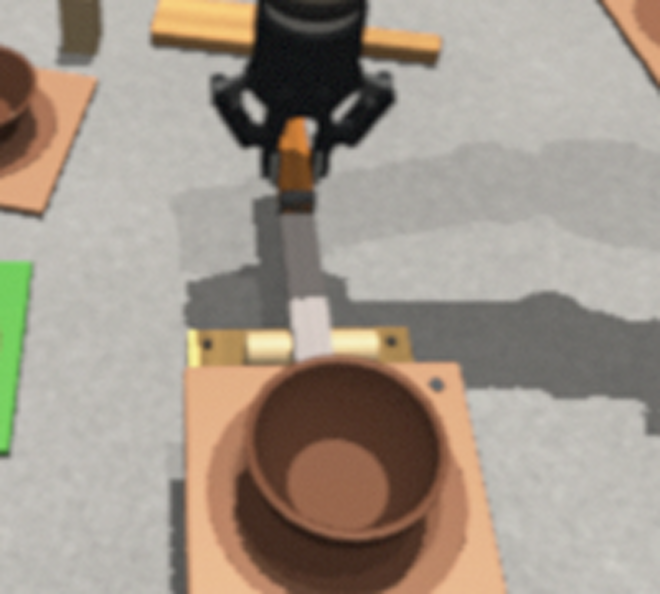

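View pics/a3_scenec.png

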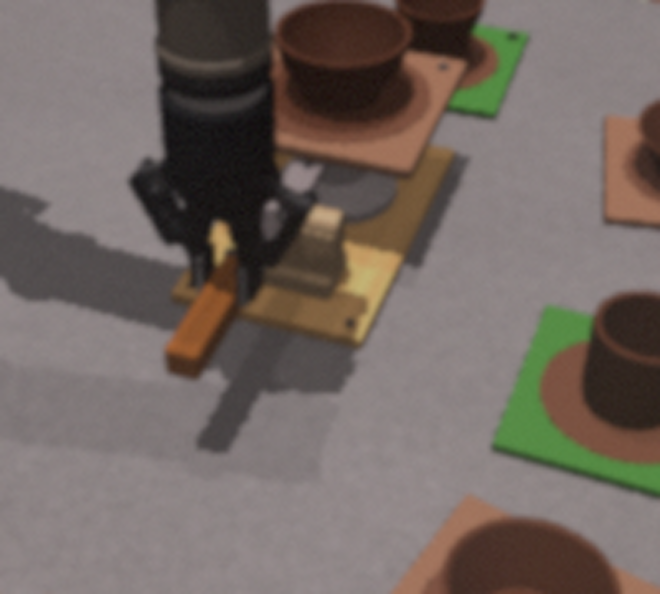

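The side view shows the blade crossing the ridge at about (312,340) and passing under the bat. The scene view shows its tip beneath the bat at about (305,175). Next I'll lower the bar onto the ridge and start tilting around it.

>>> {"op": "carry_out", "data": {
  "xyz": [
    [0.004, 0, 0],
    [0, 0, 0],
    [0, 0, 0]
  ],
  "twist": [
    [0, 0, 0],
    [0, 0, 0],
    [0, 0, 0]
  ],
  "jaw": [0, 0, 0]
}}

```text
time_s: 10.0
tcp_pos: [550.5, -27.1, 118.5]
tool_rot: [-14.9, 89.7, -7.4]
ft_force: [0.3, 1.1, -2.9]
grip_width: 24.6
```

```bash
python3 st.py 57 119
```

```text
tip xf 59.6 yf -0.8 z 85.2
handle end xf -220.4 yf -0.8 z 85.6
tcp [550.5 -27.1 118.5] axes x [ 0.006 -0.001 -1.   ] z [0.991 0.131 0.006]
twist [-0.   0.3  0.1]  shift now-axes [-0.5 -2.7 -0.6]  shift goal-axes [-0.5 -2.7 -0.6]
10.0 [ 0.3  1.1 -2.9]
```

>>> {"op": "carry_out", "data": {
  "xyz": [
    [0.007, -0.0015, 0],
    [0.007, -0.0015, 0],
    [0.007, -0.0015, 0],
    [0, 0, 0]
  ],
  "twist": [
    [0, 0, 3],
    [0, 0, 3],
    [0, 0, 3],
    [0, 0, 0]
  ],
  "jaw": [0, 0, 0, 0]
}}

```text
time_s: 10.4
tcp_pos: [551.4, -30.8, 96.8]
tool_rot: [87.5, 80.9, 95.2]
ft_force: [-0.3, -1.4, -5.0]
grip_width: 24.5
```

```bash
python3 st.py 57 119
```

```text
tip xf 58.6 yf -0.5 z 95.3
handle end xf -217.9 yf -1.4 z 51.1
tcp [551.4 -30.8  96.8] axes x [-0.014  0.158 -0.987] z [0.991 0.133 0.007]
twist [ 0.2  0.4 -9.1]  shift now-axes [-21.8   4.7  -0.8]  shift goal-axes [-22.2   1.2  -1. ]
10.4 [-0.3 -1.4 -5. ]
```

>>> {"op": "carry_out", "data": {
  "xyz": [
    [0.008, -0.0015, 0],
    [0.008, -0.0015, 0],
    [0, 0, 0]
  ],
  "twist": [
    [0, 0, 3],
    [0, 0, 3],
    [0, 0, 0]
  ],
  "jaw": [0, 0, 0]
}}

```text
time_s: 10.7
tcp_pos: [553.4, -29.2, 85.7]
tool_rot: [87.8, 75.0, 96.0]
ft_force: [-1.5, 0.5, -3.5]
grip_width: 24.4
```

```bash
python3 st.py 57 119
```

```text
tip xf 59.0 yf -1.1 z 104.9
handle end xf -211.4 yf -4.4 z 32.3
tcp [553.4 -29.2  85.7] axes x [-0.027  0.258 -0.966] z [0.99 0.14 0.01]
twist [  0.6   0.5 -15. ]  shift now-axes [-32.3   8.5  -2.9]  shift goal-axes [-33.3  -0.2  -3.2]
10.7 [-1.5  0.5 -3.5]
```

```bash
python3 chk.py 119 a4 
```

```text
tcp [553.4 -29.2  85.7] axes x [-0.027  0.258 -0.966] z [0.99 0.14 0.01]
twist [  0.6   0.5 -15. ]  shift now-axes [-54.8 -75.5  -3.8]  shift goal-axes [-33.3 -87.1  -3.3]
10.7 [ 34.  30. -35. 108.   3.  49.   9.] [-1.5  0.5 -3.5]
```

View pics/a4_sidec.png

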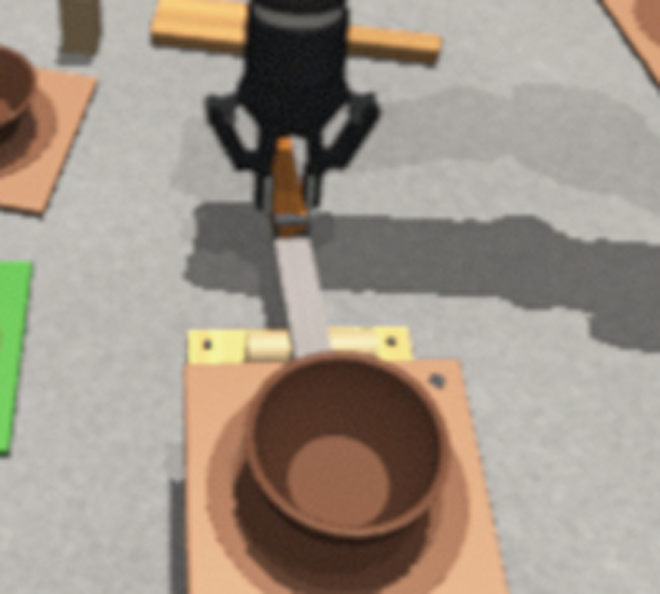

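View pics/a4_scenec.png

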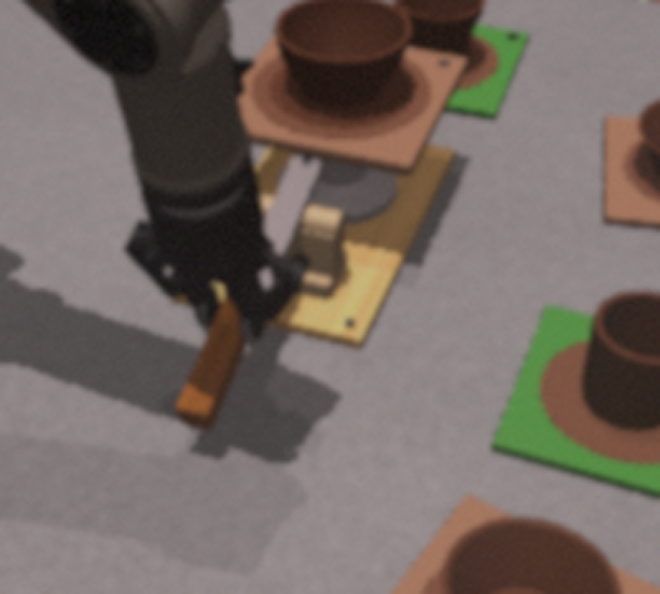

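View pics/a4_wrist.png

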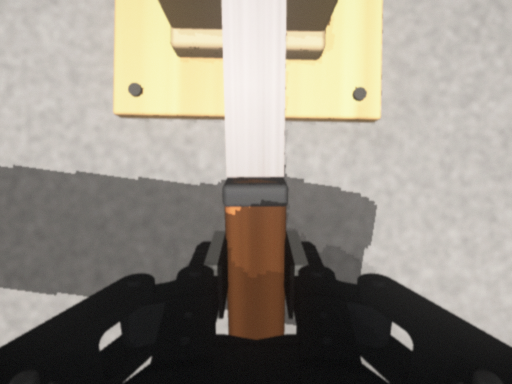

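The scene view shows the bat's near right corner has risen from about row 172 to 166 in the crop. The tip is still under the bat, and the bar hasn't slipped in the jaws. I estimate the bar is about 4 mm off the ridge, so I'll set it down and release it. Then I'll push the handle end with closed fingers.

>>> {"op": "carry_out", "data": {
  "xyz": [
    [0.003, -0.001, 0],
    [0, 0, 0],
    [0, 0, 0],
    [0, 0, 0],
    [0, 0, 0],
    [0, 0, 0],
    [0, 0, 0]
  ],
  "twist": [
    [0, 0, 0],
    [0, 0, 0],
    [0, 0, 0],
    [0, 0, 0],
    [0, 0, 0],
    [0, 0, 0],
    [0, 0, 0]
  ],
  "jaw": [0, 0, 70, 70, 70, 70, 70]
}}

```text
time_s: 11.55
tcp_pos: [556.6, -27.2, 86.4]
tool_rot: [86.2, 75.3, 94.4]
ft_force: [-0.8, -0.3, 0.4]
grip_width: 59.6
```

```bash
python3 st.py 57 119; python3 chk.py 119 a5 
```

```text
tip xf 60.7 yf -4.1 z 104.4
handle end xf -210.2 yf -8.3 z 33.5
tcp [556.6 -27.2  86.4] axes x [-0.02   0.253 -0.967] z [0.99  0.141 0.017]
twist [  0.8   0.9 -14.7]  shift now-axes [-32.    6.7  -6.1]  shift goal-axes [-32.6  -1.8  -6.6]
11.55 [-0.8 -0.3  0.4]
tcp [556.6 -27.2  86.4] axes x [-0.02   0.253 -0.967] z [0.99  0.141 0.017]
twist [  0.8   0.9 -14.7]  shift now-axes [-54.1 -77.4  -7.1]  shift goal-axes [-32.6 -88.7  -6.6]
11.55 [ 34.  30. -35. 108.   3.  49.   8.] [-0.8 -0.3  0.4]
```

View pics/a5_scenec.png

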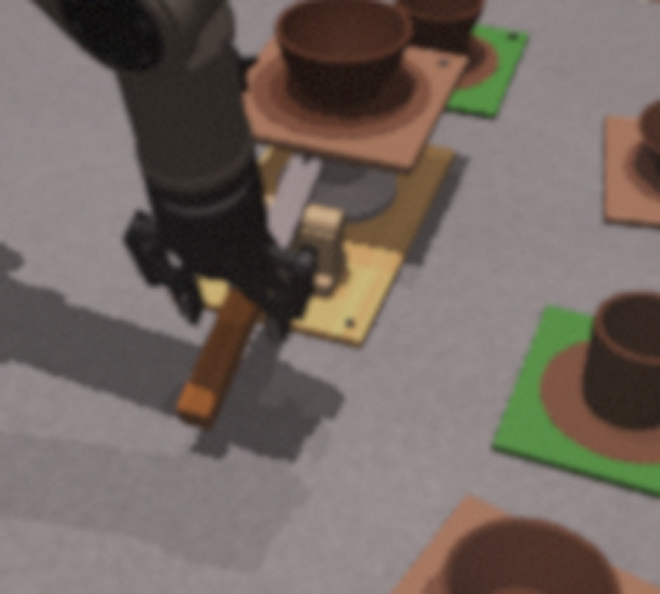

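View pics/a5_wrist.png

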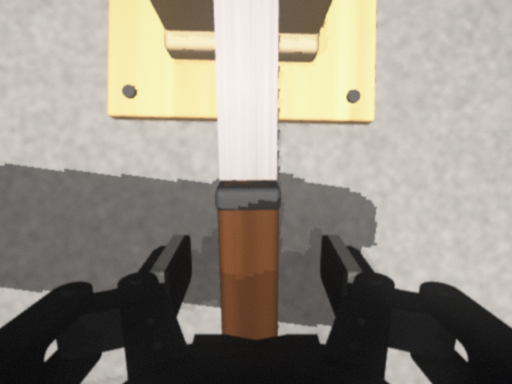

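The bar now rests free, sloping between ridge and bat: the wrist view shows the handle at (220–278, 210–335), clear of both fingers. Next I'll retract, move toward the handle end and close the jaws.

>>> {"op": "carry_out", "data": {
  "xyz": [
    [-0.03, 0, 0],
    [-0.03, 0, -0.003],
    [0, -0.033, 0],
    [0, -0.033, 0],
    [0, 0, 0],
    [0, 0, 0],
    [0, 0, 0]
  ],
  "twist": [
    [0, 0, 0],
    [0.8, 0.9, 0],
    [0, 0, 0],
    [0, 0, 0],
    [0, 0, 0],
    [0, 0, 0],
    [0, 0, 0]
  ],
  "jaw": [70, 70, 40, 0, 0, 0, 0]
}}

```text
time_s: 12.4
tcp_pos: [563.2, -107.5, 129.1]
tool_rot: [90.7, 75.3, 98.3]
ft_force: [-0.4, 0.1, 0.1]
grip_width: 0.2
```

```bash
python3 st.py 57 119; python3 chk.py 119 a6 
```

```text
tip xf -19.8 yf -2.1 z 147.2
handle end xf -290.6 yf -2.7 z 76.1
tcp [ 563.2 -107.5  129.1] axes x [-0.037  0.252 -0.967] z [ 0.991  0.134 -0.003]
twist [  0.2  -0.2 -14.7]  shift now-axes [29.8 73.6 -2.4]  shift goal-axes [10.1 78.7 -2.6]
12.4 [-0.4  0.1  0.1]
tcp [ 563.2 -107.5  129.1] axes x [-0.037  0.252 -0.967] z [ 0.991  0.134 -0.003]
twist [  0.2  -0.2 -14.7]  shift now-axes [  7.7 -10.5  -2.6]  shift goal-axes [10.1 -8.2 -2.7]
12.4 [ 40.  29. -34. 102.   2.  58.  15.] [-0.4  0.1  0.1]
```

View pics/a6_scenec.png

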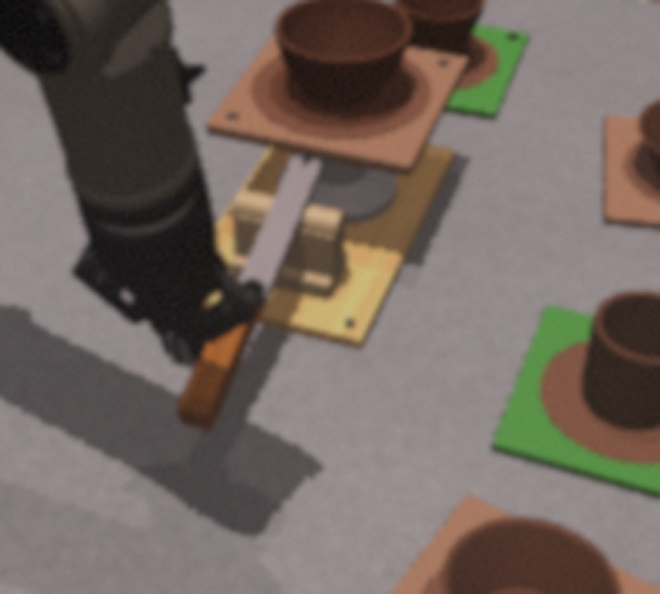

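View pics/a6_wrist.png

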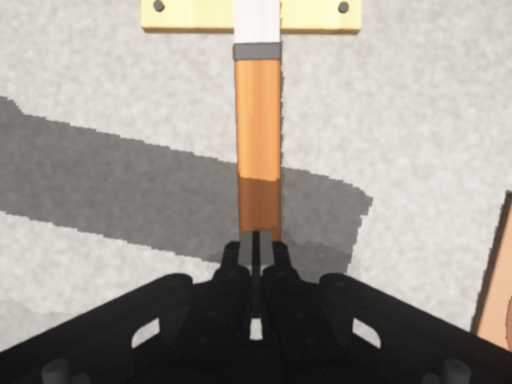

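View pics/a6_sidec.png

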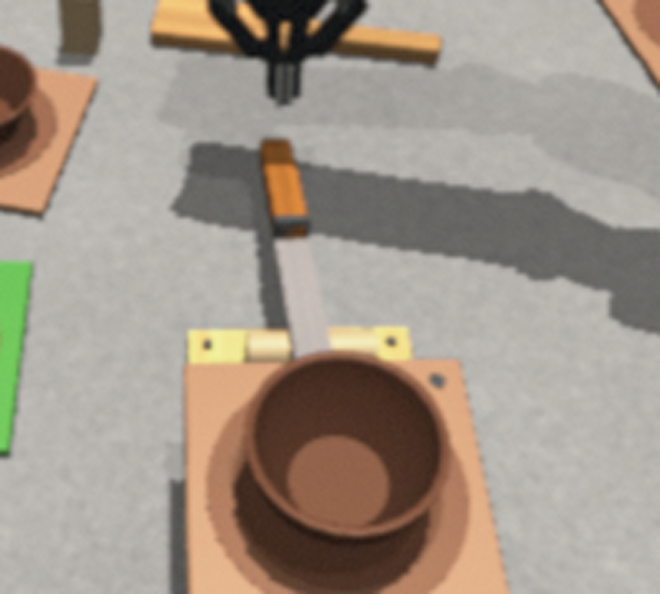

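The fingers are centred over the handle: side view shows the fingertips at (284,100) and the handle end at (276,141). The wrist view shows both centred at column 258. I'll descend to the handle.

>>> {"op": "carry_out", "data": {
  "xyz": [
    [0.018, 0, 0],
    [0.018, 0, 0],
    [0, 0, 0]
  ],
  "twist": [
    [0, 0, 0],
    [0, 0, 0],
    [0, 0, 0]
  ],
  "jaw": [0, 0, 0]
}}

```text
time_s: 12.85
tcp_pos: [562.5, -94.7, 94.8]
tool_rot: [90.1, 75.3, 98.1]
ft_force: [-1.1, 0.4, 0.4]
grip_width: -0.3
```

```bash
python3 st.py 57 119; python3 chk.py 119 a7 
```

```text
tip xf -7.0 yf -2.0 z 113.0
handle end xf -277.8 yf -4.2 z 41.8
tcp [562.5 -94.7  94.8] axes x [-0.036  0.252 -0.967] z [ 0.99   0.139 -0.   ]
twist [  0.5  -0.1 -14.7]  shift now-axes [-6.6 69.9 -3.1]  shift goal-axes [-24.2  65.9  -3.7]
12.85 [-1.1  0.4  0.4]
tcp [562.5 -94.7  94.8] axes x [-0.036  0.252 -0.967] z [ 0.99   0.139 -0.   ]
twist [  0.5  -0.1 -14.7]  shift now-axes [-28.7 -14.2  -3.9]  shift goal-axes [-24.2 -21.   -3.7]
12.85 [ 38.  31. -34. 104.   3.  54.  14.] [-1.1  0.4  0.4]
```

View pics/a7_scenec.png

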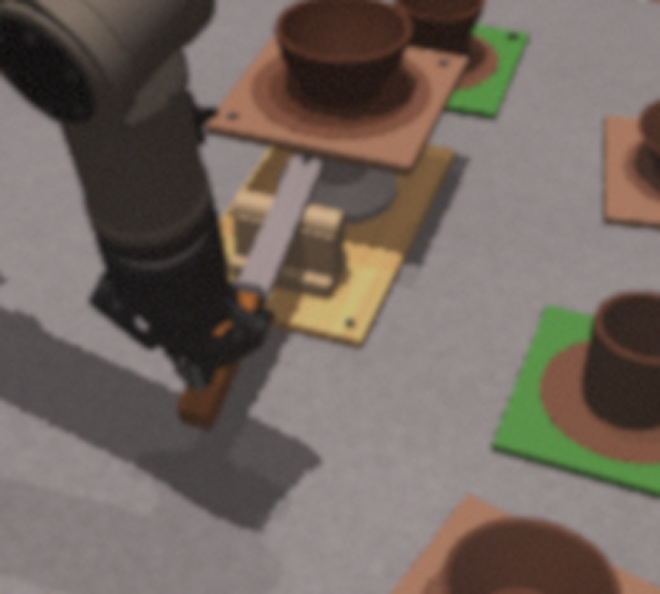

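View pics/a7_wrist.png

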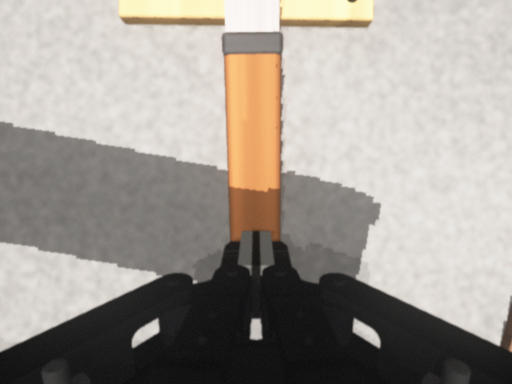

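View pics/a7_sidec.png

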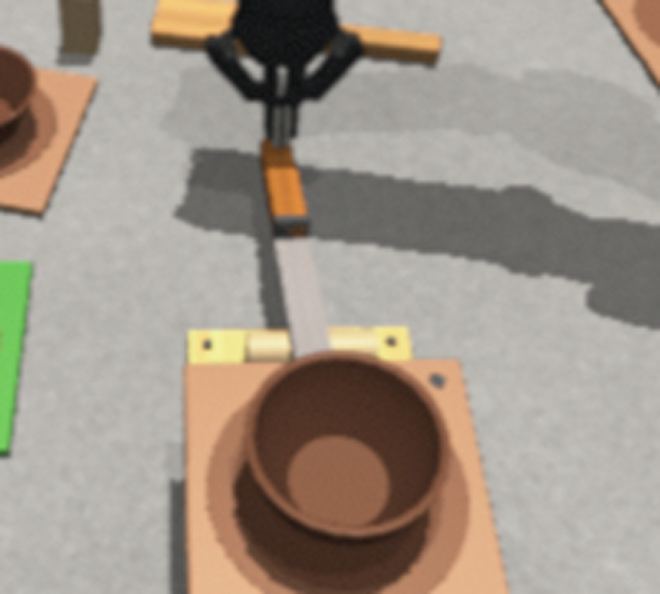

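```bash
python3 - <<'E'
from h import *
s=snapshot("wrist"); M=s["mount"];K=s["camera_matrix"]
for h in (35,39,43):
  for v in (33,52,235):
    d=M[:3,:3]@np.linalg.solve(K,[255,v,1.]); t=(h-M[0,3])/d[0]; p=M[:3,3]+t*d; print(h,v,p.round(1), "width px/mm",K[0,0]/t)
E
```

```text
35 33 [35.  95.1 -0.3] width px/mm 2.3422069790294673
35 52 [35.  87.6 -0.3] width px/mm 2.3098545668737316
35 235 [35.   2.7 -0.3] width px/mm 1.9982497550579625
39 33 [39.  95.9 -0.4] width px/mm 2.2819490763448145
39 52 [39.  88.2 -0.4] width px/mm 2.250428993919435
39 235 [39.   1.1 -0.3] width px/mm 1.9468408316118342
43 33 [43.  96.7 -0.4] width px/mm 2.2247139148986204
43 52 [43.  88.8 -0.4] width px/mm 2.1939844097149135
43 235 [43.  -0.5 -0.3] width px/mm 1.8980107545244744
```

>>> {"op": "carry_out", "data": {
  "xyz": [
    [0.015, 0, 0],
    [0.012, -0.0025, 0],
    [0.012, -0.0025, 0]
  ],
  "twist": [
    [0, 0, 0],
    [0, 0, 3],
    [0, 0, 3]
  ],
  "jaw": [0, 0, 0]
}}

```text
time_s: 13.35
tcp_pos: [569.8, -91.2, 63.8]
tool_rot: [87.4, 69.6, 95.4]
ft_force: [-2.0, -2.6, 10.8]
grip_width: 0.4
```

```bash
python3 chk.py 119 a8 
```

```text
tcp [569.8 -91.2  63.8] axes x [-0.033  0.346 -0.938] z [0.99  0.137 0.016]
twist [  0.5   0.8 -20.3]  shift now-axes [-60.   -2.7 -10.6]  shift goal-axes [-55.2 -23.5 -11.4]
13.35 [ 41.  36. -35. 103.   1.  52.  18.] [-2.  -2.6 10.8]
```

View pics/a8_scenec.png

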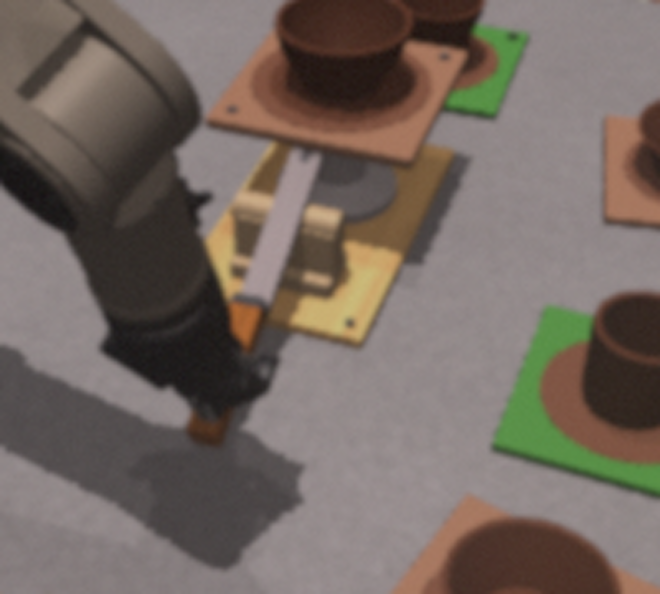

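View pics/a8_wrist.png

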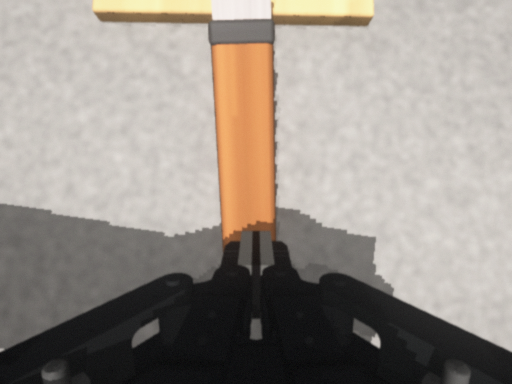

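>>> {"op": "carry_out", "data": {
  "xyz": [
    [0.01, -0.0025, -0.002],
    [0.01, -0.001, -0.002]
  ],
  "twist": [
    [0, 0, 2],
    [0, 0, 1]
  ],
  "jaw": [0, 0]
}}

```text
time_s: 13.7
tcp_pos: [571.0, -90.9, 51.6]
tool_rot: [86.9, 66.6, 94.7]
ft_force: [-20.6, -24.2, 83.1]
grip_width: -0.1
```

```bash
python3 chk.py 119 a9 
```

```text
tcp [571.  -90.9  51.6] axes x [-0.032  0.395 -0.918] z [0.991 0.132 0.022]
twist [  0.3   1.2 -23.3]  shift now-axes [-71.5   5.1 -11.1]  shift goal-axes [-67.4 -23.7 -12.6]
13.7 [ 43.  39. -36. 102.  -1.  52.  20.] [-20.6 -24.2  83.1]
```

View pics/a9_scenec.png

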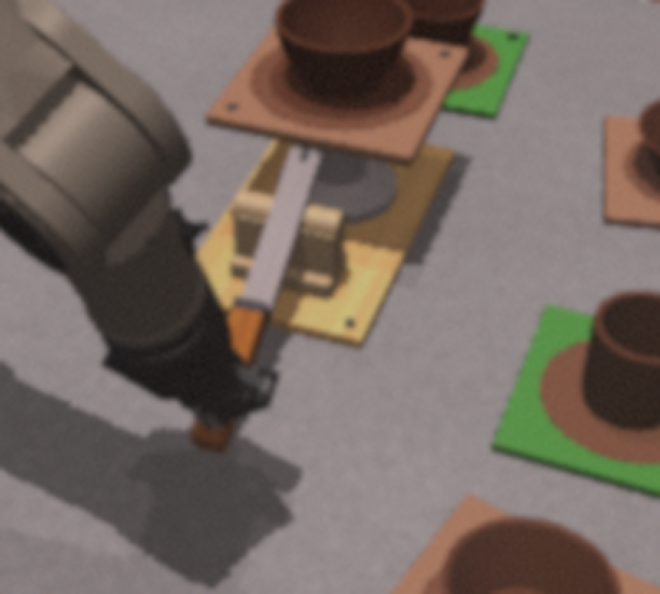

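View pics/a9_wrist.png

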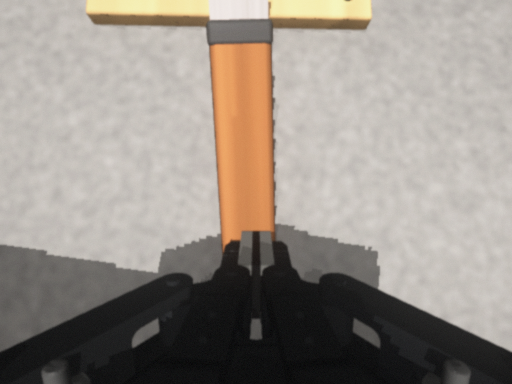

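The force jumped to 83 N, so the handle end is on the table. I'll retract straight back now.

>>> {"op": "carry_out", "data": {
  "xyz": [
    [-0.012, 0, 0],
    [-0.03, 0, 0],
    [-0.04, 0, 0],
    [-0.04, 0, 0],
    [0, 0, 0],
    [0, 0, 0]
  ],
  "twist": [
    [0, 0, 0],
    [0, 0, 0],
    [0, 0, 0],
    [0, 0, 0],
    [0, 0, 0],
    [0, 0, 0]
  ],
  "jaw": [0, 0, 0, 0, 0, 0]
}}

```text
time_s: 14.45
tcp_pos: [576.0, -142.5, 169.2]
tool_rot: [86.2, 67.0, 93.9]
ft_force: [-0.5, 0.6, -0.4]
grip_width: 0.2
```

```bash
python3 chk.py 119 b1; python3 - <<'E'
from h import *
print(sense()["ft_force"],abs(sense()["dq"]).max())
E
```

```text
tcp [ 576.  -142.5  169.2] axes x [-0.027  0.39  -0.92 ] z [0.991 0.129 0.026]
twist [  0.2   1.5 -23. ]  shift now-axes [ 56.9   6.4 -12.2]  shift goal-axes [ 50.2  28.2 -10.8]
14.45 [ 48.  32. -38.  95.  -3.  66.  22.] [-0.5  0.6 -0.4]
[0.145002   0.81098205 0.17246276] 0.47843008604599196
```

View pics/b1_scenec.png

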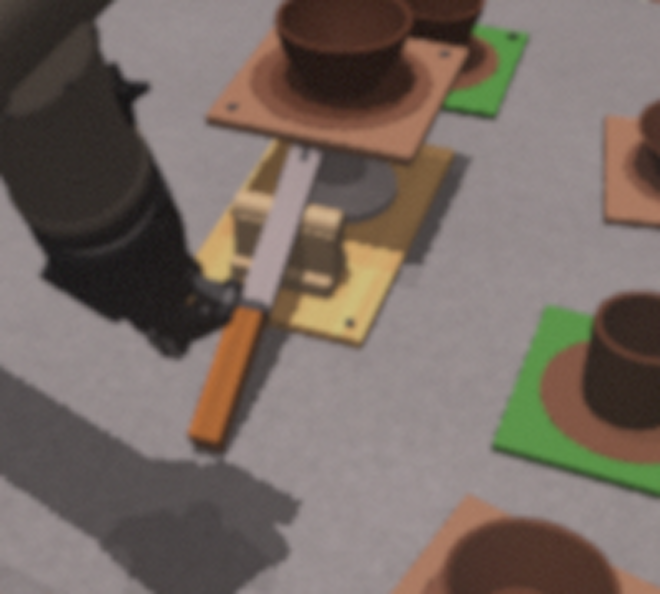

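View pics/b1_sidec.png

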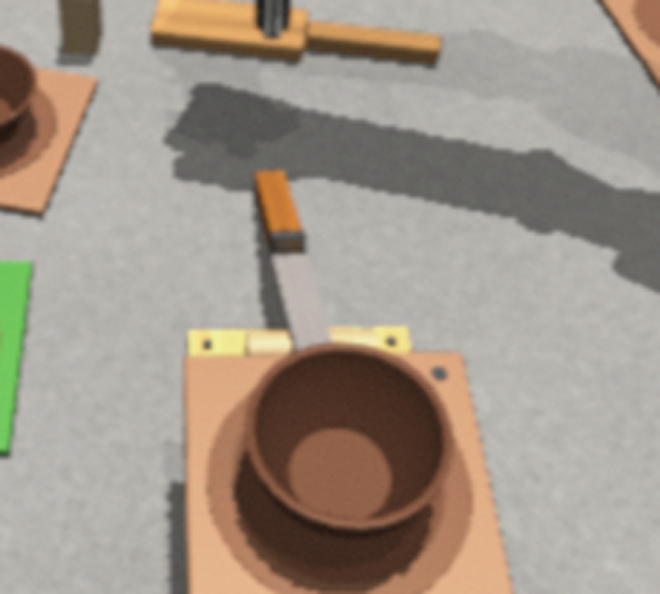

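```bash
python3 - <<'E'
from h import *
sc=snapshot("scene");si=snapshot("side")
for s,X in ((sc,[616,158,114]),(si,[616,158,114])):
  K,P=s["camera_matrix"],s["pose"]; print((proj(K,P,np.add(X,[0,0,10]))-proj(K,P,X))*3.3)
# measured image motion of bat in before/after crops
for n,(x0,y0,x1,y1) in (("side",(258,255,340,345)),("scene",(262,80,322,134))):
  a=cv2.imread("pics/a3_%s.png"%n,0) if n=="side" else cv2.imread("pics/scene0.png",0); b=cv2.imread("pics/b1_%s.png"%n,0)
  t=a[y0+6:y1-6,x0+6:x1-6]; r=cv2.matchTemplate(b[y0-8:y1+8,x0-8:x1+8],t,cv2.TM_CCOEFF_NORMED); m=cv2.minMaxLoc(r); print(n,m[1],np.subtract(m[3],14)*3.3)
print(sense()["time_s"])
E
```

```text
[  0.90814116 -10.46561273]
[-0.03385478 -8.63726052]
side 0.9900104403495789 [ 3.3 -9.9]
scene 0.988827645778656 [  0.  -13.2]
14.7
```

```bash
python3 -c "
from station import ticket
print(ticket.close_job())"
```

```text
the job is handed in; nothing more can be done
None
```

The bat is up by about 11–13 mm and staying there, and I handed the job in at about 14.7 s. I gripped the pry bar by its handle, slid the tip about 60 mm past the ridge under the bat, and started the lift with the bar still in the jaws. Then I let go and pushed the handle end down to the table with closed fingers.

**Last checks:**
- **Bat:** comparing the pictures from before and after gives a rise of about 11 mm in the side view and 13 mm in the scene view. Both are well over the 4 mm needed.
- **Bar:** it lies free, sloping from the table over the ridge to under the bat's edge. I judged it still by eye from the final pictures.
- **Robot:** the gripper is clear of everything, with the measured force under 1 N.

**What disagreed or wasn't clean:**
- **First part of the lift:** with the bar gripped, my pose estimate put it about 4 mm above the ridge, so that lift may not have borne on the ridge. The later push did, with about 11 N at the fingertips.
- **Force peak:** the last push read 83 N vertically, about 89 N in all, when the handle met the table. That is under the 120 N wrist limit, and only the fingertips were touching, but I could have stopped one row earlier.
- **Cameras:** the two fixed views differed by about 8 mm on where the bat is, so I used the average.

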